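# Put the flow rack right and restock it

## Robot

A 6-joint arm with a two-finger parallel gripper is mounted at the origin on the work surface. World frame = base frame: x ahead of the robot, y to its left, z up, the work surface at z = 0. Lengths are in m, angles in degrees, forces in N, time in s.
With the tool pointing down it reaches from about 0.35 to 0.875 m from the base axis. Payload 4.2 kg.
Tool frame: the origin (TCP) lies midway between the tips of the shut fingers; the grasp point (between the pads) lies 19 mm behind it; z points along the fingers, y is the line along which they close (so a half turn about z gives the same grasp; the last joint's range is limited). The gripper opens to 87 mm and grips with 3 to 60 N. Pads are 19 mm wide; open, the fingers measure 117 mm over their backs; the gripper's body (75 mm by 190 mm) begins 51 mm behind the grasp point.
Start: joints at [-49.469, 22.042, 0.453, 0, -68.411, -14.817], TCP at [0.271, -0.563, 0.223] pointing down, gripper open.
Joint ranges: [-179.83, 179.83], [-69.29, 118.12], [-61.27, 80.66], [-181.25, 117.63], [-171.15, -9.14], [-177.46, 177.46]. Speed limits (degrees/s): [159.86, 159.86, 180, 180, 180, 180].

## Interface

Orientations are given as [roll, pitch, yaw] about the fixed x, y, z axes, in that order (R = Rz(yaw) Ry(pitch) Rx(roll)).
In Python, from workcell import env gives the robot as it stands. The module is installed in compiled form; this text tells all that it offers. Calls block until the motion is done:
- env.goto(position, orientation): joint-space move of the TCP to a pose.
- env.move_straight(position, rotation=None, rate=0.15, force_limit=None): straight line of the TCP; rotation=None keeps the orientation; rate is the mean speed in m/s. With force_limit (N) it stops when the force on the tool has changed by that much, and returns True; else False.
- env.set_joints(angles): joint-space move.
- env.gripper_to(opening, grasp_force=None): opening from 0.0 (shut) to 1.0 (fully open); grasp_force is the grip in N (None keeps the last); returns when the fingers have stopped.
- env.dwell(seconds).
- env.inverse_kinematics(position, orientation): joint angles nearest the present ones, or None.
- env.read_state(): the state.
- env.grab_frame(name): name is "side" or "top" or "wrist"; returns a dict with "image" (420x560x3 uint8, blue, green, red), "fx", "fy", "cx", "cy" (pixels), "position" and "orientation" of the camera in the world. Camera axes: x right, y up, looking along -z (the intrinsics and any distortion apply to the point x, -y, -z); pixel columns grow to the right and rows downward; lengths in m; the calibration is good to about 2 mm. A picture is of the moment at which its call begins. There is no depth.
A pose or a line that the arm cannot do raises env.Unreachable and nothing moves.
- env.close_job(): hands the job in; it is judged then, once.
Trained networks look in a picture, given as the dict that the camera call returned (one of the last four; its "shot" number tells which), for a name from the list of things; names that differ only in an ending like _2 or _b are one class to them, and where a whole thing is asked for, a point or a joint stands for the part that bears it (a point fixed in the world has none). Each returns a list of dicts, best first, with "score" (0 to 1); they miss things now and then, are a little off and sometimes report something else, mostly with a low value. They report only what shows in the picture. A call takes as long as a camera call.
- env.search_frame(picture, thing): "xyz" ([x, y, z] in m, in world coordinates, good to about 4 mm: the middle of the surface that is visible of it).
- env.trace(picture, thing): "mask" (420x560 bool, what is visible of it).
The state is a dict: "clock": time; "joint_positions": joint angles; "qvel": joint speeds; "joint_torque": joint torques, N m; "position": TCP position; "tool_rot": TCP orientation; "force": force on the tool from outside, world axes, zero at the start; "wrist_torque": the same for the moment, N m; "opening": opening from 0.0 (shut) to 1.0 (fully open); "finger_force": force on a finger pad.
Only numpy, scipy, OpenCV 4.12 (cv2) and the standard library are available. Lean on these libraries where they do the work, as an engineer would, in place of code of your own. Each camera call takes 0.05 s, during which the arm holds its last target. There are 200 camera calls.

## Task

On the two-lane roller rack the lane on the left, as seen from the robot, is for tins and the right one for cartons, but the opened tin and the opened carton, which stand at the foot of the lanes, are in each other's lane. Swap them, so that each is at the foot of its own lane against the end stop and gets used up first, then load all the sealed tins and cartons standing on the bench behind them, each kind in its own lane, upright and slid right down against the one in front. Leave the clay pot and the heat gun alone.

Things in the scene. Friction and masses are not known exactly. Their poses are not given: they have to be found in the camera images.
- rack: Fixed two-lane rack, 192 mm wide; place and yaw vary. Lanes parallel, 100 mm apart. Side guides 3 mm thick, 16 mm above the rollers; end stops 4 mm thick, 30 mm above them. The rollers turn freely: what is let go upright slides to the stop or the one in front in about 1 s; nth in the queue: centre at lane x = 52n - 26 mm, z = 29 mm. Origin on the bench below the stops; x up the lanes, y left, z up.
- tin_lane: Roller lane for tins, the left one seen from the robot, a round mark on its card. Origin: on the roller surface, mid-width, at the inner face of the end stop at the low end (35 mm above the bench); x up the lane along its surface, y across to the left, z normal to the rollers. 242 mm long, rising 8 degrees away from the robot, 62 mm wide between the side guides.
- carton_lane: Roller lane for cartons, the right one seen from the robot, a square mark on its card. Origin: on the roller surface, mid-width, at the inner face of the end stop at the low end (35 mm above the bench); x up the lane along its surface, y across to the left, z normal to the rollers. 242 mm long, rising 8 degrees away from the robot, 62 mm wide between the side guides.
- opened_tin_mid (a point): The opened round steel tin, a cylinder 52 mm in diameter and 58 mm tall with a white plastic reclosure lid, 0.15 to 0.31 kg; at the start it stands at the foot of the carton lane. The point is its centre, half-way up (29 mm); z is its upward axis.
- opened_carton_mid (a point): The opened square cardboard carton, 52 x 52 mm and 58 mm tall, its tape slit so that a dark gap shows between the top flaps, 0.10 to 0.20 kg; at the start it stands at the foot of the tin lane. The point is its centre, half-way up (29 mm); x and y are normal to its side faces, z is its upward axis.
- tin1_mid (a point): Sealed round steel tin of filler, a cylinder 52 mm in diameter and 58 mm tall with a paper band and a bare metal lid, mass 0.15 to 0.31 kg, new stock standing on the bench (None if not delivered today). The point is the centre of the tin, half-way up (29 mm); z is its upward axis.
- tin2_mid (a point): Sealed round steel tin of filler, a cylinder 52 mm in diameter and 58 mm tall with a paper band and a bare metal lid, mass 0.15 to 0.31 kg, new stock standing on the bench (None if not delivered today). The point is the centre of the tin, half-way up (29 mm); z is its upward axis.
- tin3_mid (a point): Sealed round steel tin of filler, a cylinder 52 mm in diameter and 58 mm tall with a paper band and a bare metal lid, mass 0.15 to 0.31 kg, new stock standing on the bench (None if not delivered today). The point is the centre of the tin, half-way up (29 mm); z is its upward axis.
- carton1_mid (a point): Sealed square cardboard carton of plaster, 52 x 52 mm and 58 mm tall, taped across the top, mass 0.10 to 0.20 kg, new stock standing on the bench (None if not delivered today). The point is the centre of the carton, half-way up (29 mm); x and y are normal to its side faces, z is its upward axis.
- carton2_mid (a point): Sealed square cardboard carton of plaster, 52 x 52 mm and 58 mm tall, taped across the top, mass 0.10 to 0.20 kg, new stock standing on the bench (None if not delivered today). The point is the centre of the carton, half-way up (29 mm); x and y are normal to its side faces, z is its upward axis.
- carton3_mid (a point): Sealed square cardboard carton of plaster, 52 x 52 mm and 58 mm tall, taped across the top, mass 0.10 to 0.20 kg, new stock standing on the bench (None if not delivered today). The point is the centre of the carton, half-way up (29 mm); x and y are normal to its side faces, z is its upward axis.
- pot: Bystander: open terracotta pot under repair, 112 mm wide at the rim, 90 mm tall; origin at the centre of its underside.
- heat_gun: Bystander: orange heat gun standing on its tail with the nozzle up, body 64 mm wide, 185 mm tall, its grip sticking out 110 mm along its -x; origin at the centre of the body's underside.

How it is judged:
By the outcome, as a careful person would: the job done as asked, in the order asked, and still so for the second after the job is handed in, with the robot touching nothing.
Of tin1, tin2, tin3, carton1, carton2, carton3 only 3 to 5 are there at a start; the rules pass over those that are not, and their reading is None.
At some moment in a run one of tin1, tin2, tin3, carton1, carton2, carton3 may be knocked a few centimetres aside while the robot is not near it.
It also fails if it takes over 210 s, if anything falls off the work surface, if the arm or the gripper's body presses on something with over 40 N, if the wrist force passes 120 N, or if a joint passes its speed limit or range.

## Working session

There is one attempt and no reset: what is moved stays moved. The work goes in short steps, each a Python script; the robot and the scene stay as the last script left them, time stands still between calls to the robot, and variables do not carry over. Pictures are saved under pics/ and viewed, at most 14 in all, crops included, and the job is handed in when it is done.

```bash
mkdir -p pics; cat > h.py <<'E'
from workcell import env
import numpy as np, cv2
E
python3 - <<'E'
from h import *
fs={n:env.grab_frame(n) for n in("top","side")}
for n,f in fs.items():
    cv2.imwrite(f"pics/{n}0.png",f["image"]); print(n,[f[k] for k in("fx","fy","cx","cy","position","orientation")],[k for k in f])
    for t in["rack","tin_lane","carton_lane","opened_tin_mid","opened_carton_mid","tin1_mid","carton1_mid","pot","heat_gun"]:
        print(t,[(round(d["score"],2),np.round(d["xyz"],3).tolist()) for d in env.search_frame(f,t)])
print(env.read_state()["clock"])
E
```

```text
top [482.5512773536869, 482.5512773536869, 275.33545811871863, 207.31099390783007, array([ 0.41848518, -0.0571104 ,  1.43428375]), array([ 6.10900926e+00, -1.46048300e-02, -9.07890104e+01])] ['image', 'fx', 'fy', 'cx', 'cy', 'position', 'orientation', 'shot']
rack [(0.6, [0.557, -0.151, 0.05])]
tin_lane [(0.76, [0.567, -0.11, 0.053])]
carton_lane [(0.59, [0.552, -0.206, 0.048])]
opened_tin_mid [(0.85, [0.44, -0.198, 0.095]), (0.34, [0.778, 0.13, 0.051])]
opened_carton_mid [(0.79, [0.44, -0.104, 0.101])]
tin1_mid [(0.87, [0.432, 0.35, 0.059])]
carton1_mid [(0.76, [0.464, 0.056, 0.057]), (0.52, [0.78, 0.13, 0.052])]
pot [(0.95, [0.778, 0.129, 0.052])]
heat_gun [(0.86, [0.356, -0.473, 0.119])]
side [488.6366121404113, 488.6366121404113, 285.98289012591187, 203.3385145596344, array([-0.11112967,  0.61071426,  0.80183258]), array([  52.12701726,    1.13910935, -136.00056169])] ['image', 'fx', 'fy', 'cx', 'cy', 'position', 'orientation', 'shot']
rack [(0.75, [0.548, -0.124, 0.054])]
tin_lane [(0.96, [0.554, -0.104, 0.056])]
carton_lane [(0.78, [0.556, -0.204, 0.056]), (0.18, [0.436, -0.189, 0.093])]
opened_tin_mid [(0.9, [0.436, -0.185, 0.09]), (0.75, [0.44, -0.083, 0.097])]
opened_carton_mid [(0.78, [0.444, -0.081, 0.096])]
tin1_mid [(0.97, [0.423, 0.366, 0.054]), (0.73, [0.429, 0.212, 0.053])]
carton1_mid [(0.74, [0.454, 0.068, 0.05])]
pot [(0.78, [0.767, 0.122, 0.065])]
heat_gun []
1.0
```

View pics/top0.png

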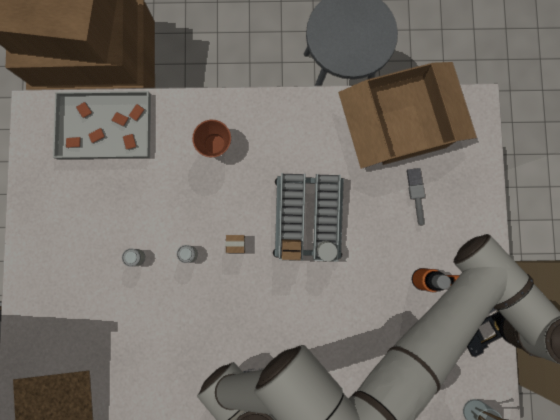

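View pics/side0.png

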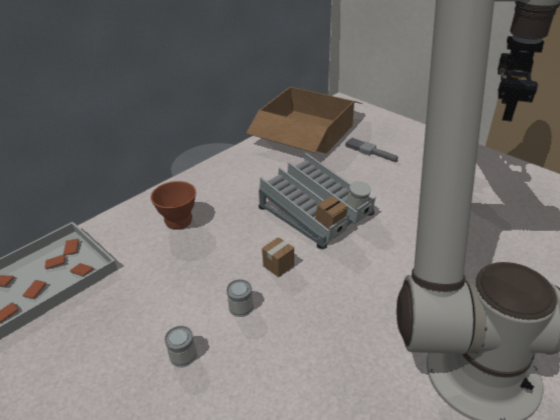

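The bench has two sealed tins at (132,257) and (186,254) and one sealed carton at (235,244). The opened carton is at (291,250) and the opened tin at (328,252). Next I'll clear the arm and look at the rack from close up.

```bash
python3 - <<'E'
from h import *
env.move_straight([0.271,-0.563,0.40],rate=.3)
env.goto([0.45,-0.15,0.40],[180,0,0])
print(env.read_state()["joint_positions"])
fs={n:env.grab_frame(n) for n in("wrist","top","side")}
for n,f in fs.items():
    cv2.imwrite(f"pics/{n}1.png",f["image"]); print(n,[f[k] for k in("fx","cx","cy","position","orientation")])
    for t in["tin_lane","carton_lane","opened_tin_mid","opened_carton_mid","tin1_mid","carton1_mid","heat_gun"]:
        print(t,[(round(d["score"],2),np.round(d["xyz"],3).tolist()) for d in env.search_frame(f,t)])
print(env.read_state()["clock"])
cv2.imwrite("pics/all1.png",cv2.resize(np.hstack([fs["top"]["image"],fs["side"]["image"]]),(800,300)))
E
```

```text
[ 1.21014261e+00  2.59340775e+00  2.53077068e-02  5.66500819e-03
 -8.74890898e+01  8.87214438e+01]
wrist [335.7133110857042, 273.3312309854835, 210.22918262167232, array([ 0.52304677, -0.15089061,  0.56167488]), array([-1.57127375e+01,  6.82528774e-02, -9.01014309e+01])]
tin_lane [(0.81, [0.573, -0.107, 0.053])]
carton_lane [(0.77, [0.568, -0.205, 0.054])]
opened_tin_mid [(0.58, [0.449, -0.2, 0.092])]
opened_carton_mid [(0.71, [0.452, -0.098, 0.099])]
tin1_mid []
carton1_mid [(0.87, [0.465, 0.049, 0.057])]
heat_gun [(0.74, [0.367, -0.475, 0.094])]
top [482.5512773536869, 275.33545811871863, 207.31099390783007, array([ 0.41848518, -0.0571104 ,  1.43428375]), array([ 6.10900926e+00, -1.46048300e-02, -9.07890104e+01])]
tin_lane [(0.62, [0.608, -0.108, 0.057])]
carton_lane [(0.69, [0.606, -0.21, 0.058])]
opened_tin_mid []
opened_carton_mid []
tin1_mid [(0.55, [0.43, 0.349, 0.058])]
carton1_mid [(0.68, [0.607, -0.209, 0.054])]
heat_gun [(0.97, [0.355, -0.474, 0.102])]
side [488.6366121404113, 285.98289012591187, 203.3385145596344, array([-0.11112967,  0.61071426,  0.80183258]), array([  52.12701726,    1.13910935, -136.00056169])]
tin_lane [(0.76, [0.551, -0.105, 0.055])]
carton_lane [(0.78, [0.557, -0.204, 0.057]), (0.57, [0.455, 0.072, 0.05])]
opened_tin_mid [(0.93, [0.438, -0.186, 0.092])]
opened_carton_mid [(0.93, [0.441, -0.084, 0.094])]
tin1_mid [(0.56, [0.423, 0.365, 0.054])]
carton1_mid [(0.89, [0.456, 0.069, 0.051]), (0.64, [0.436, -0.186, 0.09])]
heat_gun [(0.88, [0.349, -0.465, 0.088]), (0.22, [0.444, -0.084, 0.096])]
4.5917
```

View pics/wrist1.png

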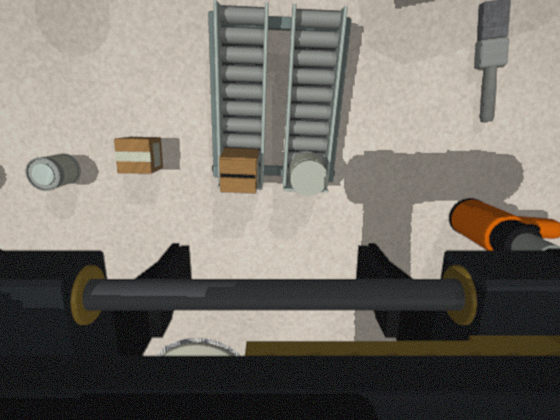

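View pics/all1.png

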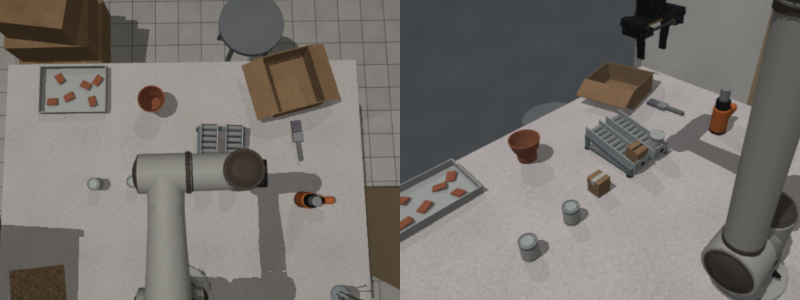

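Wrist view: tin lane at cols 212–268 with the opened carton at (240,170), carton lane at cols 285–345 with the opened tin at (308,173). The sealed carton is at (138,155), and one tin is at (47,172). Next I'll fit the rack pose by matching the guide edges.

```bash
cat > h.py <<'E'
from workcell import env
import numpy as np, cv2
from scipy.spatial.transform import Rotation as Ro
from scipy.optimize import minimize
def proj(f,P):
    R=Ro.from_euler("xyz",f["orientation"],degrees=True).as_matrix()
    c=(np.asarray(P)-f["position"])@R
    return np.stack([f["cx"]+f["fx"]*c[:,0]/-c[:,2], f["cy"]+f["fy"]*-c[:,1]/-c[:,2]],1)
def ray(f,uv,z):
    R=Ro.from_euler("xyz",f["orientation"],degrees=True).as_matrix()
    uv=np.atleast_2d(uv); d=np.stack([(uv[:,0]-f["cx"])/f["fx"],-(uv[:,1]-f["cy"])/f["fy"],-np.ones(len(uv))],1)@R.T
    return f["position"]+d*((z-f["position"][2])/d[:,2])[:,None]
def lane(p,s,pts):  # p=(x,y,yaw deg) rack; s=+1 tin lane,-1 carton lane
    q=Ro.from_euler("y",-8,degrees=True).apply(pts)+[0,.05*s,.035]
    return Ro.from_euler("z",p[2],degrees=True).apply(q)+[p[0],p[1],0]
def model(p):
    L=np.linspace(.06,.24,60); o=[]
    for s in(1,-1):
        for y in(-.034,-.031,.031,.034): o.append(lane(p,s,np.c_[L,0*L+y,0*L+.016]))
        t=np.linspace(-.033,.033,15); o.append(lane(p,s,np.c_[0*t-.004,t,0*t+.030]))
    return o
E
cat > fit.py <<'E'
from h import *
def fit(fs,p0):
    D=[]
    for f in fs:
        e=cv2.Canny(cv2.cvtColor(f["image"],cv2.COLOR_BGR2GRAY),40,110)
        D.append((f,np.minimum(cv2.distanceTransform(255-e,cv2.DIST_L2,5),6)))
    def cost(p,parts=None):
        c=0
        for f,d in D:
            uv=proj(f,np.vstack(model(p)))
            c+=cv2.remap(d,uv[:,0].astype("f4")[None],uv[:,1].astype("f4")[None],1,borderValue=6).mean()
        return c/len(D)
    best=min((minimize(cost,np.add(p0,[dx,dy,da]),method="Nelder-Mead",options=dict(initial_simplex=np.add(p0,[dx,dy,da])+np.array([[0,0,0],[.004,0,0],[0,.004,0],[0,0,2]]))) for dx in(-.01,0,.01) for dy in(-.006,0,.006) for da in(-3,0,3)),key=lambda r:r.fun)
    return best.x,best.fun
E
python3 - <<'E'
from h import *; from fit import fit
import pickle
fs={n:env.grab_frame(n) for n in("wrist","side")}
p0=[.422,-.150,-2]
for k in(["wrist"],["side"],["wrist","side"]):
    p,c=fit([fs[n] for n in k],p0); print(k,p.round(4),round(c,2))
ims=[]
for n,b in(("wrist",(190,0,180,200)),("side",(240,140,150,110))):
    f=fs[n]; x,y,w,h=b
    im=cv2.resize(f["image"][y:y+h,x:x+w],None,fx=400/w,fy=400/w,interpolation=3)
    for l in model(p):
        uv=(proj(f,l)+.5-[x,y])*400/w; cv2.polylines(im,[uv.astype(int)],False,(0,0,255),1)
    for s,col in((1,(0,255,0)),(-1,(255,255,0))):
        uv=(proj(f,lane(p,s,np.array([[.026,0,.058]])))+.5-[x,y])*400/w; cv2.circle(im,tuple(uv[0].astype(int)),4,col,-1)
    ims.append(cv2.copyMakeBorder(im,0,500-im.shape[0],0,0,0))
cv2.imwrite("pics/fit.png",np.hstack(ims))
E
```

```text
['wrist'] [ 0.4169 -0.1486 -2.4693] 0.58
['side'] [ 0.4292 -0.1468 -2.5522] 0.47
['wrist', 'side'] [ 0.4239 -0.1487 -2.4884] 0.67
```

View pics/fit.png

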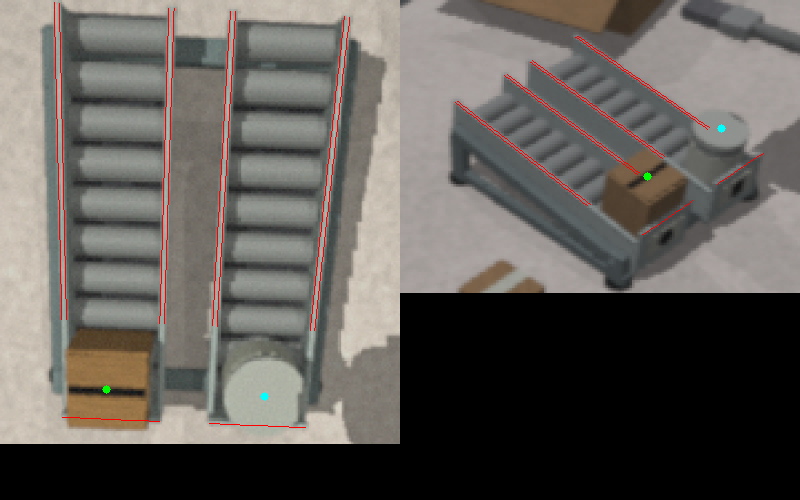

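The fit is good: rack about (0.424, −0.149), yaw −2.5°. Now the swap, with the opened tin parked on clear bench for the moment.

```bash
cat >> h.py <<'E'
P=[.4239,-.1487,-2.49]; G=.042-.019
def lrot(): return [180,8.0,P[2]] if False else Ro.from_matrix((Ro.from_euler("z",P[2],degrees=True)*Ro.from_euler("y",-8,degrees=True)*Ro.from_euler("x",180,degrees=True)).as_matrix()).as_euler("xyz",degrees=True).tolist()
def lp(s,x,z): return lane(P,s,np.array([[x,0,z]]))[0].tolist()
def grip(f=15):
    env.gripper_to(0.0,f); env.dwell(.2); s=env.read_state(); print("grip",round(s["opening"]*87,1),round(s["finger_force"],1)); 
    if s["opening"]*87<45: raise SystemExit("MISSED")
def lane_pick(s,x):
    env.goto(lp(s,x,.13),lrot()); env.gripper_to(1.0)
    env.move_straight(lp(s,x,G),force_limit=12) and print("CONTACT")
    grip(); env.move_straight(lp(s,x,.15),rate=.15)
def lane_place(s,x):
    env.goto(lp(s,x,.15),lrot()); print("hold",round(env.read_state()["opening"]*87,1))
    c=env.move_straight(lp(s,x,G+.0015),rate=.08,force_limit=6); print("contact",c)
    env.gripper_to(.8); env.dwell(1.0); env.move_straight(lp(s,x,.15),rate=.2)
def bench_pick(x,y,yaw):
    env.goto([x,y,.14],[180,0,yaw]); env.gripper_to(1.0)
    env.move_straight([x,y,G],force_limit=12) and print("CONTACT")
    grip(); env.move_straight([x,y,.20],rate=.2)
def bench_place(x,y,yaw):
    env.goto([x,y,.16],[180,0,yaw])
    env.move_straight([x,y,G+.001],rate=.1,force_limit=6); env.gripper_to(1.0); env.move_straight([x,y,.20],rate=.2)
E
python3 - <<'E'
from h import *
lane_pick(-1,.026); bench_place(.55,-.35,P[2])
f=env.grab_frame("wrist"); cv2.imwrite("pics/w2.png",f["image"])
lane_pick(1,.026); lane_place(-1,.032)
bench_pick(.55,-.35,P[2]); lane_place(1,.032)
env.goto([0.45,-0.15,0.40],[180,0,0])
f=env.grab_frame("wrist"); cv2.imwrite("pics/w3.png",f["image"]); print(env.read_state()["clock"])
E
```

```text
grip 52.0 15.0
grip 52.0 15.0
hold 52.0
contact False
grip 51.8 15.0
hold 51.6
contact False
32.0333
```

View pics/w3.png

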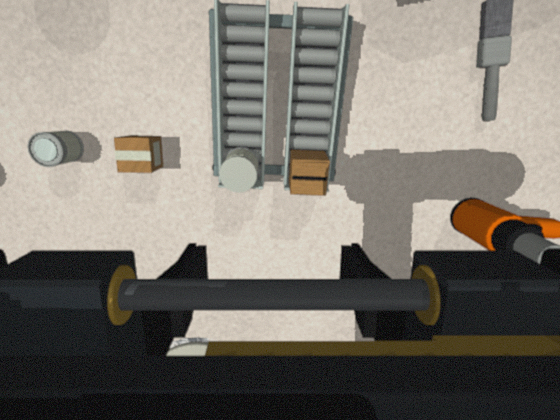

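The swap worked: tin at (240,170) in the left lane, carton at (309,172) in the right. One sealed tin seems to have been knocked, from (47,172) to (52,149). Next I'll measure the sealed items from above.

```bash
cat >> h.py <<'E'
def pts(kind,q):
    a=np.radians(np.arange(0,360,10))
    b=.026*np.c_[np.cos(a),np.sin(a)] if kind=="tin" else .026*np.array([[1,1],[1,-1],[-1,-1],[-1,1]])
    if kind!="tin": r=np.radians(q[2]); b=b@np.array([[np.cos(r),np.sin(r)],[-np.sin(r),np.cos(r)]])
    return np.vstack([np.c_[b+q[:2],np.full(len(b),z)] for z in(0,.058)])
def locate(f,kind):
    out=[]
    for d in env.trace(f,kind+"1_mid"):
        m=d["mask"].astype(np.uint8)
        ys,xs=np.nonzero(m)
        if d["score"]<.4 or len(xs)<150 or xs.min()<2 or xs.max()>557: continue
        g=ray(f,[[xs.mean(),ys.mean()]],.035)[0]; r0=[xs.min()-15,ys.min()-15]; sz=(np.ptp(xs)+30,np.ptp(ys)+30); S=6
        M=cv2.resize(m[max(r0[1],0):,max(r0[0],0):][:sz[1],:sz[0]],None,fx=S,fy=S,interpolation=0); off=np.maximum(r0,0)
        def cost(q):
            h=cv2.convexHull(np.round((proj(f,pts(kind,q))+.5-off)*S).astype(np.int32)); I=np.zeros_like(M); cv2.fillPoly(I,[h],1)
            return 1-(I&M).sum()/max(1,(I|M).sum())
        best=min((minimize(cost,[g[0],g[1],a],method="Nelder-Mead",options=dict(initial_simplex=np.array([g[0],g[1],a])+np.array([[0,0,0],[.01,0,0],[0,.01,0],[0,0,10]]))) for a in((0,) if kind=="tin" else(-30,-10,10,30))),key=lambda r:r.fun)
        out.append((best.x.round(4).tolist(),round(best.fun,3),round(d["score"],2)))
    return out
E
python3 - <<'E'
from h import *
env.goto([0.46,0.20,0.40],[180,0,0])
for n in("wrist","side"):
    f=env.grab_frame(n); cv2.imwrite(f"pics/{n}4.png",f["image"])
    for k in("tin","carton"): print(n,k,locate(f,k))
E
```

```text
wrist tin [([0.431, 0.3552, 1.3898], np.float64(0.037), 0.6)]
wrist carton [([0.4652, 0.06, -1.8172], np.float64(0.036), 0.71)]
side tin [([0.4339, 0.357, 1.1274], np.float64(0.062), 0.78)]
side carton [([0.4692, 0.0604, -1.2318], np.float64(0.031), 0.94)]
```

View pics/wrist4.png

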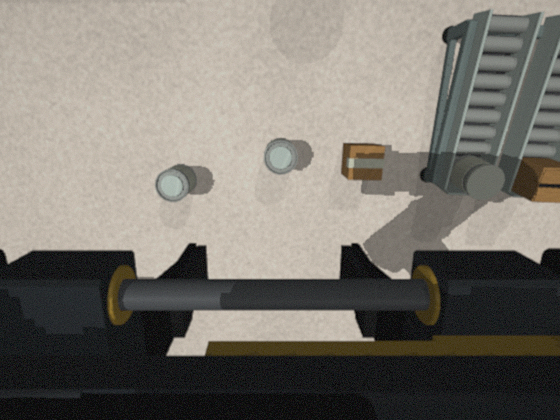

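Two sealed tins at (173,184) and (281,156), carton at (363,161). I'll load the carton and the far tin, then look from closer for the other tin.

```bash
python3 - <<'E'
from h import *
bench_pick(.467,.060,-1.5); lane_place(-1,.085)
bench_pick(.432,.356,0); lane_place(1,.085)
for x,y in((.46,.20),(.46,.26)):
    env.goto([x,y,0.36],[180,0,0])
    f=env.grab_frame("wrist"); cv2.imwrite(f"pics/w5.png",f["image"])
    print(locate(f,"tin"),[(round(d["score"],2),np.round(d["xyz"],3).tolist()) for d in env.search_frame(f,"tin1_mid")])
print(env.read_state()["clock"])
E
```

```text
grip 51.8 15.0
hold 51.8
contact False
grip 51.8 15.0
hold 51.7
contact False
[([0.493, -0.135, 8.1178], np.float64(0.151), 0.68)] [(0.68, [0.498, -0.094, 0.102])]
[] [(0.9, [0.497, -0.081, 0.085])]
56.7417
```

View pics/w5.png

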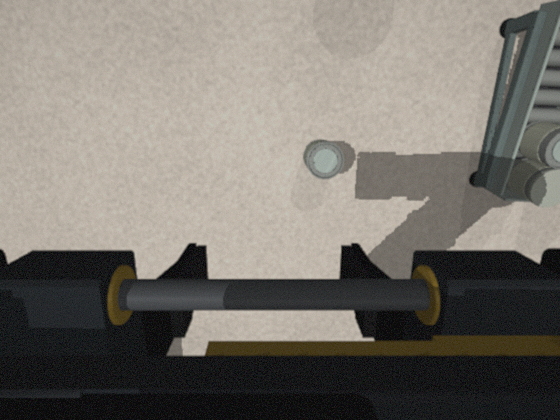

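The remaining tin's lid is centred at (324,160). The network misses it, so I'll project that pixel myself.

```bash
python3 - <<'E'
from h import *
f=env.grab_frame("wrist"); q=ray(f,[[324,160]],.058)[0]; print(q)
x,y=q[:2]
env.goto([x-.05,y,.25],[180,0,0]); f=env.grab_frame("wrist")
l=locate(f,"tin"); print(l); cv2.imwrite("pics/w6.png",f["image"])
c=[a[0] for a in l if np.hypot(a[0][0]-x,a[0][1]-y)<.012]
if c: x,y=c[0][:2]
bench_pick(x,y,0); lane_place(1,.137)
env.goto([0.45,-0.15,0.40],[180,0,0])
w=env.grab_frame("wrist")["image"]; s=env.grab_frame("side")["image"]
cv2.imwrite("pics/end.png",np.hstack([cv2.resize(w[0:210,190:370],(400,466),interpolation=3),cv2.resize(s[120:260,230:390],(400,466),interpolation=3)]))
cv2.imwrite("pics/ends.png",s)
print(env.read_state()["clock"])
E
```

```text
[0.47473271 0.18937634 0.058     ]
[]
grip 51.6 15.0
hold 51.5
contact False
67.825
```

View pics/end.png

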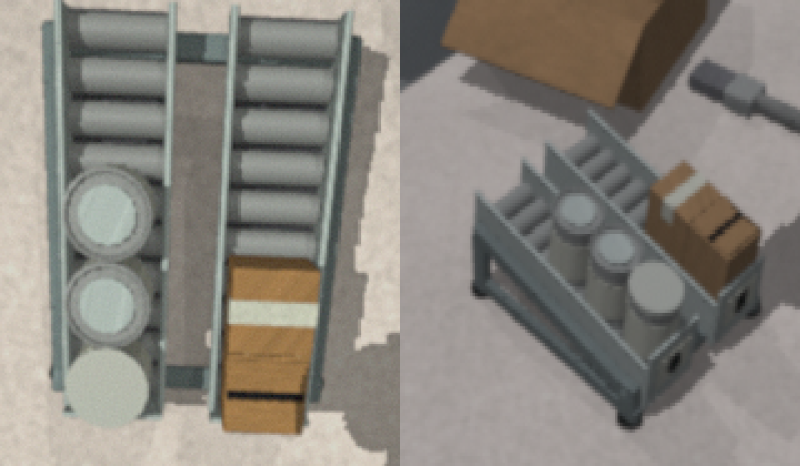

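View pics/ends.png

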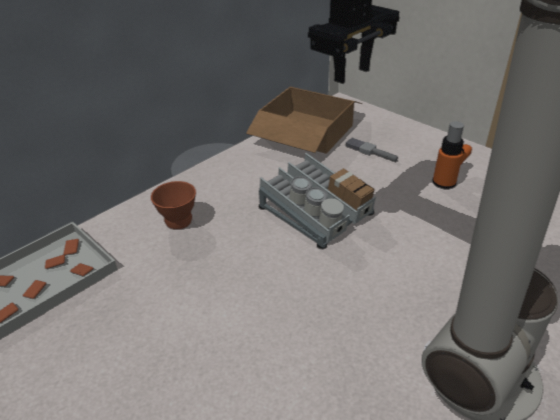

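Both queues are in order. I'll check the spacing against the projected nominal positions.

```bash
python3 - <<'E'
from h import *
f=env.grab_frame("wrist"); im=f["image"]; x,y,w,h=200,60,150,150; S=4
I=cv2.resize(im[y:y+h,x:x+w],None,fx=S,fy=S,interpolation=3)
a=np.radians(np.arange(0,361,10)); c=.026*np.c_[np.cos(a),np.sin(a)]; b=.026*np.array([[1,1],[1,-1],[-1,-1],[-1,1],[1,1]])
for s,n,k in((1,1,c),(1,2,c),(1,3,c),(-1,1,b),(-1,2,b)):
    uv=(proj(f,lane(P,s,np.c_[k+[.052*n-.026,0],np.full(len(k),.058)]))+.5-[x,y])*S
    cv2.polylines(I,[uv.astype(int)],False,(0,0,255),1)
cv2.imwrite("pics/chk.png",I)
E
```

```text
(no output)
```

View pics/chk.png

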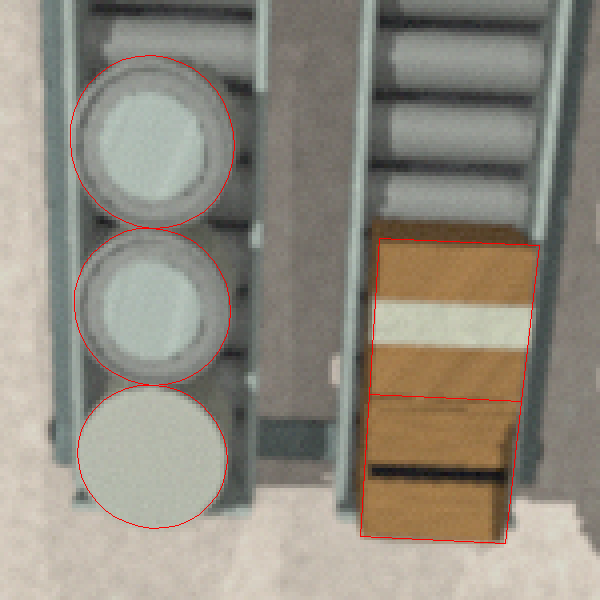

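All five items sit on their nominal queue positions, upright and touching, so I'm handing in.

```bash
python3 -c "
from h import *
print(env.close_job())"
```

```text
the job is handed in; nothing more can be done
None
```

The opened tin and carton are swapped to the foot of their own lanes, with the two sealed tins and one sealed carton (the only stock I found on the bench) loaded upright behind them, the pot and heat gun not touched, and the job handed in after about 68 s; no verdict was shown.

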